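# Clamp a dapping stake with a click wrench

### The arm

A 7-joint arm with a two-finger parallel gripper is mounted at the origin on the work surface. World frame = base frame: x ahead of the robot, y to its left, z up, the work surface at z = 0. Lengths are in m, angles in rad, forces in N, time in s.
With the tool pointing down it reaches from about 0.4 to 0.85 m from the base axis. Payload 4.5 kg.
Tool frame: the origin (TCP) lies on the centre line of the jaws, within the pads' length; the fingertips stand 11 mm ahead of it and the grasp point (between the pads) lies 8 mm behind it; z points along the fingers, y is the line along which they close (so a half turn about z gives the same grasp; the last joint's range is limited). The gripper opens to 88 mm and grips with 3 to 60 N. Pads are 18 mm wide; open, the fingers measure 123 mm over their backs; the gripper's body (75 mm by 187 mm) begins 45 mm behind the grasp point.
Start: joints at [-1.168, 0.689, -0.195, 1.565, 0.157, 0.902, -0.215], TCP at [0.225, 0.583, 0.25] pointing down, gripper open.
Joint ranges: [-3.01, 3.01], [-0.46, 2.08], [-1.47, 1.51], [0.13, 2.56], [-1, 4.14], [0.04, 2.09], [-2.66, 2.66]. Speed limits (rad/s): [2.57, 2.57, 3.14, 3.14, 3.14, 3.14, 3.14].

### API

Orientations are given as a unit quaternion [x, y, z, w].
In Python, from plant import * gives the robot as it stands. The module is installed in compiled form; this text tells all that it offers.
- The arm moves only by the tool send_rows, never from a script. Its argument "motion" is a list of rows, each an object of numbers: "x", "y", "z": the shift along the tool's x, y, z in cm; "rx", "ry", "rz": the turn, a rotation vector about the tool's x, y, z in rad; "jaw": the finger opening in cm, from 0 to 8.81. In form: [{"x": .., "y": .., "z": .., "rx": .., "ry": .., "rz": .., "jaw": ..}, ...]. A call has exactly 5 rows; each row shifts and turns the commanded pose from where the row before left it, along the tool's axes as they then stand; what a row does not reach is not made up. A row lasts 1/10 s, in which the tool goes at most 50 mm and 8.59 degrees, less where a joint would pass 70% of its speed; a pose out of reach is approached as far as the arm can. A call is refused whole if a number of a shift passes 5 or a number of a turn 0.15, either way. A call with a gripper value outside its range is refused whole. The fingers move at their own pace and stop on an object; "grip_force" is the grip in N (left out, the last holds). Time passes only in rows, so rows that do not move let the fingers close, or fill a call up. It gives the time, the measured TCP pose, the force, the opening and the grip force at its end, in the units of the state.
- get_state(): the state, without advancing time (a new reading comes with each control period).
- snapshot(name): name is "side" or "top" or "wrist"; returns a dict with "img" (400x640x3 uint8, red, green, blue), "vertical_fov" (degrees; the focal length in pixels is half the picture's height over the tangent of half this angle, whatever the lens; pixels are square), "cx", "cy" (the principal point, pixels), "D" ([k1, k2, p1, p2, k3] as OpenCV has them; the pictures are not rectified), "extrinsics" (4x4, takes a point from camera to world coordinates). Camera axes: x right, y up, looking along -z (the intrinsics and any distortion apply to the point x, -y, -z); pixel columns grow to the right and rows downward; lengths in m; the calibration is good to about 2 mm. A picture is of the moment at which its call begins. There is no depth.
- finish_job(): hands the job in; it is judged then, once.
The state is a dict: "clock": time; "q": joint angles; "qd": joint speeds; "joint_torque": joint torques, N m; "tool_pos": TCP position; "eef_rot": TCP orientation; "contact_force": force on the tool from outside, world axes, zero at the start; "moment": the same for the moment, N m; "opening": opening from 0.0 (shut) to 1.0 (fully open); "finger_force": force on a finger pad.
Only numpy, scipy, OpenCV 4.12 (cv2) and the standard library are available. Lean on these libraries where they do the work, as an engineer would, in place of code of your own. Each camera call takes 0.05 s, during which the arm holds its last target. There are 200 camera calls.

### The job

Stand the square dome-topped steel stake in the pocket of the stake vise, foot fully down on the pocket floor and dome up, and let go of it. Then swing the click wrench on the vise's spindle clockwise (seen from above) until it breaks over with a click, stop at once without pushing on past the click, and let go of the wrench, leaving the vise tight. Set the stake in gently, without forcing it, and leave the other two stakes and the small cup beyond them standing where they are.

Things in the scene. Friction and masses are not known exactly. Their poses are not given: they have to be found in the camera images.
- stake_mid (a point): The stake to clamp: plain steel bar standing upright, 22 x 22 mm square, 91 mm tall, top a dome of 11 mm radius, foot stepped in (16 mm square, then 19.5, 3 mm each); flat sides from 6 to 80 mm over the foot; about 0.27 kg. Point on its axis 45 mm over the foot; z up, x and y square to its sides. It and two other stakes stand left of the vise, 80 mm or more apart, in any order.
- round_mid (a point): Another stake, to be left alone: an upright round steel bar, 26 mm across, 78 mm tall. The point is its centre, 39 mm up.
- flat_mid (a point): Another stake, to be left alone: a squat square steel block, 30 x 30 x 42 mm tall, flat top. The point is its centre, 21 mm up.
- cup_mid (a point): A small bronze bowl-shaped cup, 54 mm across, 34 mm tall, beyond the stakes, to be left alone. Point on its axis 17 mm up.
- vise: The stake vise, fixed to the bench: dark steel base 170 (x) x 90 (y) x 16 mm; origin under its centre, x away from the robot at yaw 0, z up. From the robot's side: round collar with the spindle and the wrench (local x -55 mm), sliding steel jaw, then the pocket (local x 35 mm) between two grey cheeks and the fixed grey jaw. Cheeks and jaws reach 46 mm over the bench.
- pocket_floor (a point): Centre of the pocket's floor, 16 mm over the bench, in the vise's axes. Open above, 30 mm deep; 26 mm wide along y between the cheeks; along x it reaches from the fixed jaw (11 mm to +x of this point) to the sliding jaw, at first 25 to 27 mm apart. Turning the wrench clockwise slides this jaw to +x onto the stake, 6 mm per rad.
- jaw_face (a point): Middle of the sliding jaw's clamping face, 31 mm over the bench. When the vise is tight it lies 10.5 to 11 mm to -x of the pocket's centre, in the vise's axes.
- spindle_axis (a point): Point on the vertical spindle axis about which the wrench turns, at the height of the handle's centre line (70 mm over the bench), in the vise's axes. The wrench turns clockwise with about 1.5 N at the grip for an unknown 0.5 to 0.9 rad until the vise is tight (turning back takes as little, and loosens it). Where it tightens cannot be seen well enough: it must be felt.
- wrench_grip (a point): Middle of the click wrench's black grip, 115 mm from the spindle axis, 70 mm over the bench (60 mm free beneath). x points outward along the level handle, which points to -y, at first somewhat to +x or -x; z up. Grip: round bar of 18 mm, from 82 to 152 mm from the axis; inside that a steel shank 13 mm wide. The wrench stays on its spindle.
- click (a joint): The wrench's break-over: angle (rad) by which the handle has tipped clockwise over the head. At rest about -0.03; once the vise is tight the push at the grip climbs over some 6 to 10 mm to about 9.5 N at angle 0, where it clicks and the push falls off (7 N at 0.05, 3 N at 0.13). 0.015 is a click, 0.13 is pushed on too far, end stop 0.16. Let go, it springs back; the vise stays tight.
Not all that is in view belongs to the job. Leave any yellow look-alike of the part that bears stake_mid alone. What is shaped like the vise but pink or yellow is not meant.

How it is judged:
By the outcome, as a careful person would: the job done as asked, in the order asked, and still so for the second after the job is handed in, with the robot touching nothing.
It also fails if it takes over 61 s, if anything falls off the work surface, if the arm or the gripper's body presses on something with over 40 N, if the wrist force passes 120 N, or if a joint passes its speed limit or range.

## Working session

There is one attempt and no reset: what is moved stays moved. The work goes in short steps, Python scripts to look and compute and a tool call to move; the robot and the scene stay as the last step left them, time stands still between calls to the robot, and variables do not carry over. Pictures are saved under pics/ and viewed, at most 12 in all, crops included, and the job is handed in when it is done.

Besides the shell and the picture viewer there is one more tool, called in YAML: its name, and indented under it one key for each argument. send_rows: Moves the arm, as the interface text tells. Its arguments: {"type":"object","properties":{"motion":{"type":"array"},"grip_force":{"type":"number"}},"required":["motion"]}

```bash
mkdir -p pics; cat > h.py <<'E'
from plant import *
import numpy as np, cv2, pickle
from scipy.spatial.transform import Rotation as R
def snap(n,f):
    s=snapshot(n); cv2.imwrite('pics/'+f+'.png',s['img'][:,:,::-1]); pickle.dump(s,open('pics/'+f+'.pkl','wb')); return s
def K(s):
    f=200/np.tan(np.radians(s['vertical_fov']/2)); return np.array([[f,0,s['cx']],[0,f,s['cy']],[0,0,1.]])
def ray(s,px):
    p=cv2.undistortPoints(np.array(px,float).reshape(-1,1,2),K(s),np.array(s['D'],float)).reshape(-1,2)
    E=np.array(s['extrinsics']); d=np.c_[p[:,0],-p[:,1],-np.ones(len(p))]@E[:3,:3].T
    return E[:3,3],d
def onz(s,px,z):
    o,d=ray(s,px); return o+d*((z-o[2])/d[:,2])[:,None]
def proj(s,P):
    E=np.array(s['extrinsics']); c=(np.array(P,float).reshape(-1,3)-E[:3,3])@E[:3,:3]
    c=c*[1,-1,-1]; return cv2.projectPoints(c.reshape(-1,1,3),np.zeros(3),np.zeros(3),K(s),np.array(s['D'],float))[0].reshape(-1,2)
def tool():
    s=get_state(); return np.array(s['tool_pos']),R.from_quat(s['eef_rot'])
E
python3 - <<'E'
from h import *
for n in('top','side','wrist'):
    s=snap(n,n+'0'); print(n,s['vertical_fov'],s['D'],np.round(s['extrinsics'],3).tolist())
st=get_state(); print({k:np.round(v,3).tolist() for k,v in st.items()}); print(np.round(tool()[1].as_matrix(),3))
E
```

```text
top 52.87103439528031 [-0.00026299  0.          0.          0.          0.        ] [[0.049, 0.976, -0.211, 0.232], [-0.999, 0.048, -0.008, -0.016], [0.003, 0.211, 0.977, 1.171], [0.0, 0.0, 0.0, 1.0]]
side 45.41733350537022 [-0.1352648  0.         0.         0.         0.       ] [[-0.949, 0.194, -0.25, 0.148], [-0.317, -0.605, 0.731, 0.974], [-0.009, 0.772, 0.635, 0.914], [0.0, 0.0, 0.0, 1.0]]
wrist 70.78444320044734 [-0.02258227  0.          0.          0.          0.        ] [[0.361, -0.89, -0.279, 0.152], [0.933, 0.343, 0.11, 0.611], [-0.002, -0.3, 0.954, 0.383], [0.0, 0.0, 0.0, 1.0]]
{'clock': 0.15, 'q': [-1.168, 0.69, -0.195, 1.566, 0.157, 0.903, -0.215], 'qd': [0.001, -0.002, -0.0, -0.003, -0.0, 0.001, 0.001], 'joint_torque': [-0.001, -52.787, -1.268, -15.359, -0.053, 0.004, 0.0], 'tool_pos': [0.225, 0.583, 0.249], 'eef_rot': [0.183, 0.983, -0.001, -0.0], 'contact_force': [0.405, -0.435, 0.452], 'moment': [-0.003, 0.026, -0.008], 'finger_force': 0.0, 'opening': 1.0}
[[-0.933  0.36  -0.   ]
 [ 0.36   0.933 -0.001]
 [-0.    -0.001 -1.   ]]
```

View pics/top0.png

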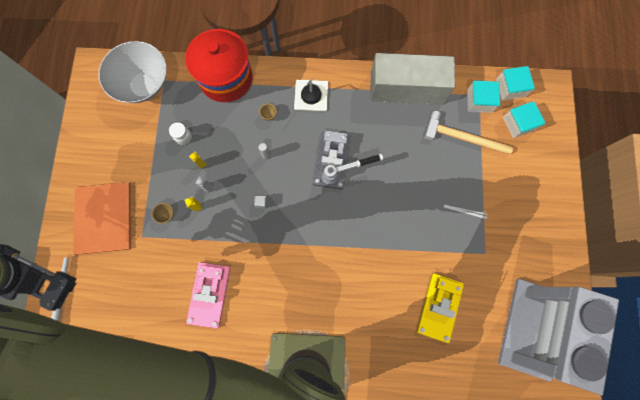

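View pics/side0.png

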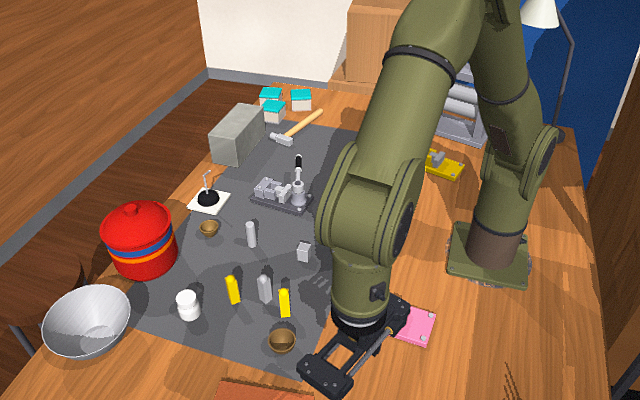

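The top view shows the vise at about (333,160) with its wrench handle running to (380,158). The square stake is near (200,183) between yellow look-alikes, with the round stake at (264,150), the block at (260,201) and the cup at (268,112).

```bash
python3 - <<'E'
import cv2,numpy as np
a=cv2.imread('pics/top0.png')[150:225,170:280]; b=cv2.imread('pics/top0.png')[120:200,300:395]; c=cv2.imread('pics/side0.png')[260:330,210:310]; d=cv2.imread('pics/side0.png')[145:225,240:340]
f=lambda i:cv2.resize(i,(400,300),interpolation=cv2.INTER_CUBIC)
cv2.imwrite('pics/crops.png',np.vstack([np.hstack([f(a),f(b)]),np.hstack([f(c),f(d)])]))
E
```

```text
(no output)
```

View pics/crops.png

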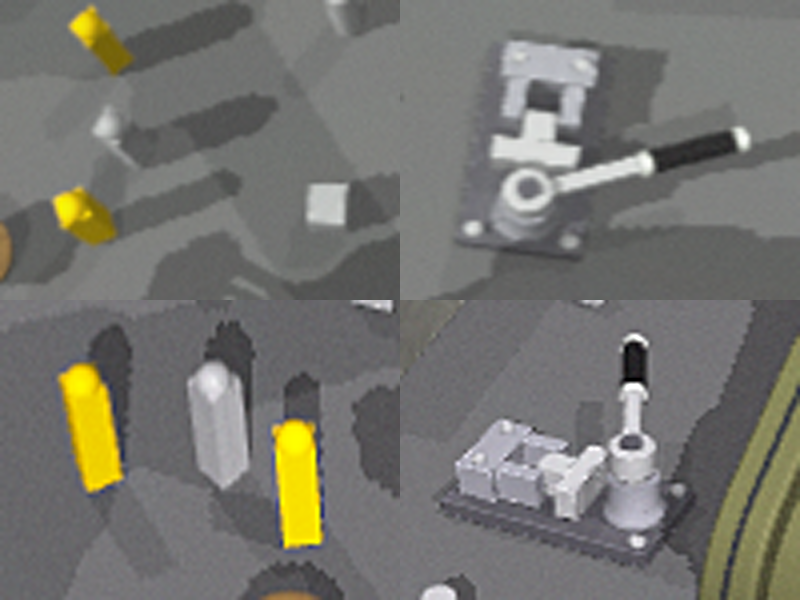

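```bash
cat > m.py <<'E'
from h import *
t=pickle.load(open('pics/top0.pkl','rb'));s=pickle.load(open('pics/side0.pkl','rb'))
def tri(a,b):
    o1,d1=ray(t,a);o2,d2=ray(s,b);d1=d1[0];d2=d2[0]
    k=np.linalg.lstsq(np.c_[d1,-d2],o2-o1,rcond=None)[0];p=o1+k[0]*d1;q=o2+k[1]*d2
    return np.round((p+q)/2,4),np.linalg.norm(p-q).round(4)
print('dome',tri((199.6,180.5),(263.6,279.1)),onz(t,(199.6,180.5),.085),onz(s,(263.6,279.1),.085))
b=[(320.7,130.1),(348.7,130.7),(343.9,188.3),(313.5,184)]
P=onz(t,b,.016);print(P.round(4),P.mean(0))
print([np.linalg.norm(P[i]-P[(i+1)%4]).round(4) for i in range(4)])
u=(P[0]+P[1]-P[2]-P[3])[:2];print('yaw',np.arctan2(u[1],u[0]))
print('spindle',onz(t,(400*0+300+127*.2375,120+188*.267),.075),tri((300+127*.2375,120+188*.267),(240+235*.25,145+145*.267)))
print('grip',onz(t,(300+295*.2375,120+153*.267),.07),tri((300+295*.2375,120+153*.267),(240+234*.25,145+65*.267)))
w=pickle.load(open('pics/wrist0.pkl','rb'))
print(proj(w,[.5,.5,0]))
E
python3 m.py
```

```text
dome (array([0.5073, 0.3245, 0.0788]), np.float64(0.004)) [[0.50776822 0.32305664 0.085     ]] [[0.50254089 0.32944353 0.085     ]]
[[ 0.7021 -0.0071  0.016 ]
 [ 0.7044 -0.0926  0.016 ]
 [ 0.5226 -0.0842  0.016 ]
 [ 0.5313  0.0063  0.016 ]] [ 0.61508691 -0.04437593  0.016     ]
[np.float64(0.0855), np.float64(0.182), np.float64(0.0909), np.float64(0.1714)]
yaw -0.061717480117390595
spindle [[ 0.55863615 -0.03994691  0.075     ]] (array([ 0.5556, -0.0402,  0.0776]), np.float64(0.0043))
grip [[ 0.59358396 -0.15303408  0.07      ]] (array([ 0.5954, -0.1532,  0.0675]), np.float64(0.0019))
[[330.64301805 336.41795089]]
```

View pics/wrist0.png

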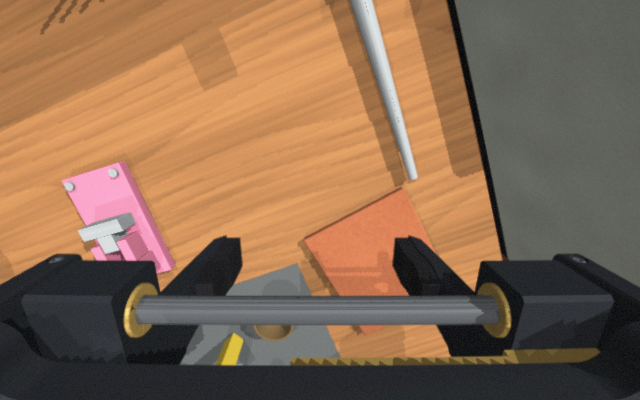

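The wrist view shows the fingers at left and right, with image up along tool +x. The gripper's crossbar hides rows below about 270. The stake triangulates to about (0.507, 0.325) and the vise to about (0.615, -0.044) with yaw about -0.06, so I'm moving over the stake.

send_rows:
  motion:
    - {"x": -4.4,"y": -1.75,"z": 0.4}
    - {"x": -4.4,"y": -1.75,"z": 0.4}
    - {"x": -4.4,"y": -1.75,"z": 0.4}
    - {"x": -4.4,"y": -1.75,"z": 0.4}
    - {"x": -4.4,"y": -1.75,"z": 0.4}

```text
schema error: expected keys x, y, z, rx, ry, rz, jaw
```

send_rows:
  motion:
    - {"x": -4.4,"y": -1.75,"z": 0.4}
    - {"x": -4.4,"y": -1.75,"z": 0.4}
    - {"x": -4.4,"y": -1.75,"z": 0.2,"rz": -0.1}
    - {"rz": -0.1}
    - {"rz": -0.1}

```text
schema error: expected keys x, y, z, rx, ry, rz, jaw
```

send_rows:
  motion:
    - {}
    - {}
    - {}
    - {}
    - {"jaw": 8.8}

```text
schema error: expected keys x, y, z, rx, ry, rz, jaw
```

```bash
python3 - <<'E'
from h import *
s=snap('wrist','w1'); st=get_state(); print({k:np.round(st[k],4).tolist() for k in('clock','q','tool_pos','contact_force','opening')}); print(np.round(tool()[1].as_matrix(),3)); print(proj(s,[[.507,.3245,0],[.507,.3245,.08]]))
E
```

```text
{'clock': 0.2, 'q': [-1.1682, 0.6897, -0.1946, 1.5659, 0.1573, 0.9025, -0.2151], 'tool_pos': [0.2252, 0.5827, 0.2492], 'contact_force': [-0.3168, -0.2909, -0.1508], 'opening': 1.002}
[[-0.933  0.36  -0.   ]
 [ 0.36   0.933 -0.001]
 [-0.    -0.001 -1.   ]]
[[239.35652293 367.27906919]
 [225.69715221 412.55566301]]
```

View pics/w1.png

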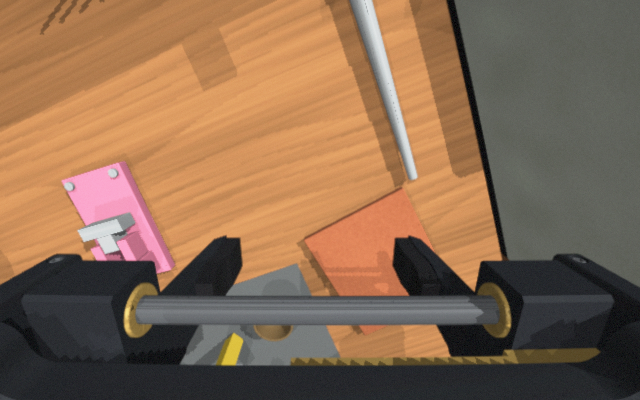

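The picture is unchanged because the moves were refused: every row needs all seven keys.

send_rows:
  motion:
    - {"x": -4.4,"y": -1.75,"z": 0.4,"rx": 0,"ry": 0,"rz": 0,"jaw": 8.8}
    - {"x": -4.4,"y": -1.75,"z": 0.4,"rx": 0,"ry": 0,"rz": 0,"jaw": 8.8}
    - {"x": -4.4,"y": -1.75,"z": 0.4,"rx": 0,"ry": 0,"rz": 0,"jaw": 8.8}
    - {"x": -4.4,"y": -1.75,"z": 0.4,"rx": 0,"ry": 0,"rz": 0,"jaw": 8.8}
    - {"x": -4.4,"y": -1.75,"z": 0.4,"rx": 0,"ry": 0,"rz": 0,"jaw": 8.8}

```text
clock: 0.7
tool_pos: [0.4001, 0.4206, 0.2295]
eef_rot: [0.183, 0.983, -0.0, 0.0]
contact_force: [1.5, -0.1, 0.1]
opening: 0.997
finger_force: 0.0
```

send_rows:
  motion:
    - {"x": -4.4,"y": -1.75,"z": 0.4,"rx": 0,"ry": 0,"rz": 0,"jaw": 8.8}
    - {"x": -4.4,"y": -1.75,"z": 0.4,"rx": 0,"ry": 0,"rz": 0,"jaw": 8.8}
    - {"x": -4.4,"y": -1.75,"z": 0.2,"rx": 0,"ry": 0,"rz": -0.1,"jaw": 8.8}
    - {"x": 0,"y": 0,"z": 0,"rx": 0,"ry": 0,"rz": -0.1,"jaw": 8.8}
    - {"x": 0,"y": 0,"z": 0,"rx": 0,"ry": 0,"rz": -0.1,"jaw": 8.8}

```text
clock: 1.2
tool_pos: [0.5048, 0.3232, 0.2192]
eef_rot: [0.035, 0.999, -0.001, 0.0]
contact_force: [-0.0, -0.0, 0.3]
opening: 0.997
finger_force: 0.0
```

send_rows:
  motion:
    - {"x": 0,"y": 0,"z": 0,"rx": 0,"ry": 0,"rz": 0,"jaw": 8.8}
    - {"x": 0,"y": 0,"z": 0,"rx": 0,"ry": 0,"rz": 0,"jaw": 8.8}
    - {"x": 0,"y": 0,"z": 0,"rx": 0,"ry": 0,"rz": 0,"jaw": 8.8}
    - {"x": 0,"y": 0,"z": 0,"rx": 0,"ry": 0,"rz": 0,"jaw": 8.8}
    - {"x": 0,"y": 0,"z": 0,"rx": 0,"ry": 0,"rz": 0,"jaw": 8.8}

```text
clock: 1.7
tool_pos: [0.503, 0.3258, 0.2198]
eef_rot: [0.034, 0.999, -0.0, 0.0]
contact_force: [0.7, -1.0, -0.6]
opening: 1.004
finger_force: 0.0
```

```bash
python3 - <<'E'
from h import *
s=snap('wrist','w2'); st=get_state(); print({k:np.round(st[k],4).tolist() for k in('clock','q','tool_pos','contact_force','opening')}); print(np.round(tool()[1].as_matrix(),3)); print(proj(s,[[.507,.3245,0],[.507,.3245,.08]]))
E
```

```text
{'clock': 1.75, 'q': [-0.4673, 0.7014, -0.3232, 1.6738, 0.2861, 0.8131, 0.5848], 'tool_pos': [0.503, 0.3258, 0.2198], 'contact_force': [-0.0775, 0.718, -0.1013], 'opening': 0.9994}
[[-0.998  0.069  0.   ]
 [ 0.069  0.998 -0.   ]
 [-0.    -0.    -1.   ]]
[[316.3639981  177.9437685 ]
 [316.18544053 195.98370767]]
```

View pics/w2.png

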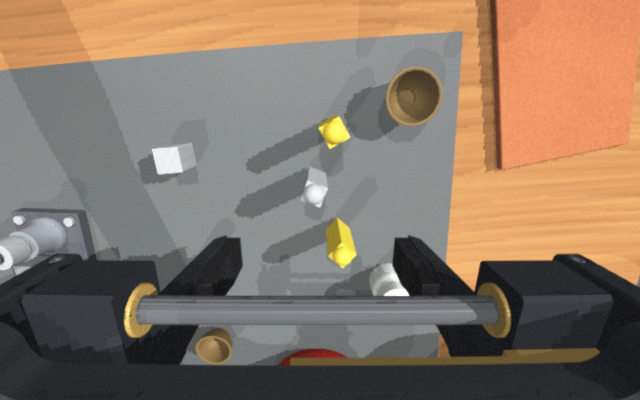

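```bash
python3 - <<'E'
import cv2
a=cv2.imread('pics/w2.png')[160:215,280:350]; cv2.imwrite('pics/w2c.png',cv2.resize(a,(700,550),interpolation=cv2.INTER_CUBIC))
E
```

```text
(no output)
```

View pics/w2c.png

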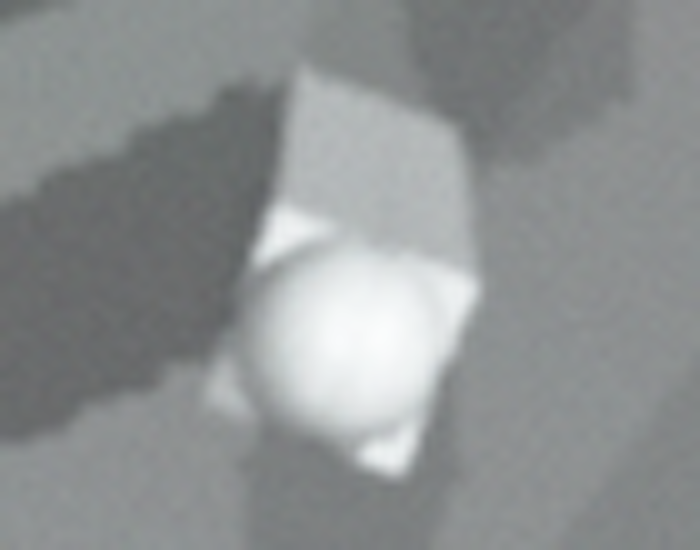

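The square shoulder's corners show clearly at crop (278,205), (480,280), (403,475) and (208,405). That puts them in the image at about (308,180), (328,188), (320,207) and (301,200).

```bash
python3 - <<'E'
from h import *
s=pickle.load(open('pics/w2.pkl','rb'))
P=onz(s,[(307.8,180.5),(328,188),(320.3,207.5),(300.8,200.5)],.08); print(P.round(4),P.mean(0))
p,r=tool()
for i in range(4):
    d=r.inv().apply(P[(i+1)%4]-P[i]); print(np.linalg.norm(d).round(4),np.degrees(np.arctan2(d[1],d[0])).round(1))
print('tool delta cm',r.inv().apply(P.mean(0)-p)*100)
# neighbours / vise from other pics: yellow dome etc
for c in[(333,131),(342,255),(314,195)]: print(onz(s,c,.085).round(3))
E
```

```text
[[0.4903 0.3173 0.08  ]
 [0.4994 0.337  0.08  ]
 [0.5196 0.3279 0.08  ]
 [0.5107 0.3085 0.08  ]] [0.50502848 0.3226449  0.08      ]
0.0217 111.0
0.0222 -159.7
0.0213 -69.2
0.0222 19.3
tool delta cm [-0.21969976 -0.29741638 13.9776529 ]
[[0.444 0.345 0.085]]
[[0.573 0.348 0.085]]
[[0.504 0.323 0.085]]
```

send_rows:
  motion:
    - {"x": -0.2,"y": -0.3,"z": 0,"rx": 0,"ry": 0,"rz": 0.12,"jaw": 5}
    - {"x": 0,"y": 0,"z": 1,"rx": 0,"ry": 0,"rz": 0.12,"jaw": 5}
    - {"x": 0,"y": 0,"z": 2.5,"rx": 0,"ry": 0,"rz": 0.115,"jaw": 5}
    - {"x": 0,"y": 0,"z": 2.5,"rx": 0,"ry": 0,"rz": 0,"jaw": 5}
    - {"x": 0,"y": 0,"z": 2.5,"rx": 0,"ry": 0,"rz": 0,"jaw": 5}

```text
clock: 2.25
tool_pos: [0.505, 0.3227, 0.1341]
eef_rot: [0.21, 0.978, 0.0, 0.0]
contact_force: [0.7, 0.4, 0.1]
opening: 0.58
finger_force: 0.0
```

send_rows:
  motion:
    - {"x": 0,"y": 0,"z": 0,"rx": 0,"ry": 0,"rz": 0,"jaw": 5}
    - {"x": 0,"y": 0,"z": 0,"rx": 0,"ry": 0,"rz": 0,"jaw": 5}
    - {"x": 0,"y": 0,"z": 0,"rx": 0,"ry": 0,"rz": 0,"jaw": 5}
    - {"x": 0,"y": 0,"z": 0,"rx": 0,"ry": 0,"rz": 0,"jaw": 5}
    - {"x": 0,"y": 0,"z": 0,"rx": 0,"ry": 0,"rz": 0,"jaw": 5}

```text
clock: 2.75
tool_pos: [0.5055, 0.3227, 0.1358]
eef_rot: [0.21, 0.978, 0.001, 0.001]
contact_force: [0.4, -0.7, -0.0]
opening: 0.569
finger_force: 0.0
```

Centred to within 1 mm. Next I lower 8 cm, settle and grip.

send_rows:
  motion:
    - {"x": 0,"y": 0,"z": 2,"rx": 0,"ry": 0,"rz": 0,"jaw": 5}
    - {"x": 0,"y": 0,"z": 2,"rx": 0,"ry": 0,"rz": 0,"jaw": 5}
    - {"x": 0,"y": 0,"z": 2,"rx": 0,"ry": 0,"rz": 0,"jaw": 5}
    - {"x": 0,"y": 0,"z": 2,"rx": 0,"ry": 0,"rz": 0,"jaw": 5}
    - {"x": 0,"y": 0,"z": 0,"rx": 0,"ry": 0,"rz": 0,"jaw": 5}

```text
clock: 3.25
tool_pos: [0.5037, 0.3215, 0.053]
eef_rot: [0.21, 0.978, -0.001, -0.001]
contact_force: [0.4, -0.3, 0.4]
opening: 0.567
finger_force: 0.0
```

send_rows:
  motion:
    - {"x": 0,"y": 0,"z": 0,"rx": 0,"ry": 0,"rz": 0,"jaw": 1.5}
    - {"x": 0,"y": 0,"z": 0,"rx": 0,"ry": 0,"rz": 0,"jaw": 1.5}
    - {"x": 0,"y": 0,"z": 0,"rx": 0,"ry": 0,"rz": 0,"jaw": 1.5}
    - {"x": 0,"y": 0,"z": 0,"rx": 0,"ry": 0,"rz": 0,"jaw": 1.5}
    - {"x": 0,"y": 0,"z": 0,"rx": 0,"ry": 0,"rz": 0,"jaw": 1.5}
  grip_force: 25

```text
clock: 3.75
tool_pos: [0.5055, 0.3226, 0.0557]
eef_rot: [0.21, 0.978, 0.0, 0.001]
contact_force: [-0.3, -0.8, 5.3]
opening: 0.247
finger_force: 24.9
```

send_rows:
  motion:
    - {"x": 0,"y": 0,"z": 0,"rx": 0,"ry": 0,"rz": 0,"jaw": 1.5}
    - {"x": 0,"y": 0,"z": 0,"rx": 0,"ry": 0,"rz": 0,"jaw": 1.5}
    - {"x": 0,"y": 0,"z": 0,"rx": 0,"ry": 0,"rz": 0,"jaw": 1.5}
    - {"x": 0,"y": 0,"z": 0,"rx": 0,"ry": 0,"rz": 0,"jaw": 1.5}
    - {"x": 0,"y": 0,"z": 0,"rx": 0,"ry": 0,"rz": 0,"jaw": 1.5}

```text
clock: 4.25
tool_pos: [0.5054, 0.3226, 0.0556]
eef_rot: [0.21, 0.978, 0.0, 0.001]
contact_force: [-0.6, -2.0, 6.4]
opening: 0.249
finger_force: 24.9
```

send_rows:
  motion:
    - {"x": 0,"y": 0,"z": -2,"rx": 0,"ry": 0,"rz": 0,"jaw": 1.5}
    - {"x": 0,"y": 0,"z": -4,"rx": 0,"ry": 0,"rz": 0,"jaw": 1.5}
    - {"x": 0,"y": 0,"z": -4,"rx": 0,"ry": 0,"rz": -0.12,"jaw": 1.5}
    - {"x": 0,"y": 0,"z": -4,"rx": 0,"ry": 0,"rz": -0.12,"jaw": 1.5}
    - {"x": 0,"y": 0,"z": -3,"rx": 0,"ry": 0,"rz": -0.115,"jaw": 1.5}

```text
clock: 4.75
tool_pos: [0.505, 0.3224, 0.2268]
eef_rot: [0.032, 0.999, 0.0, 0.001]
contact_force: [1.3, -0.0, -3.9]
opening: 0.248
finger_force: 24.9
```

send_rows:
  motion:
    - {"x": -2.4,"y": -3.5,"z": 0,"rx": 0,"ry": 0,"rz": 0,"jaw": 1.5}
    - {"x": -2.4,"y": -3.5,"z": 0,"rx": 0,"ry": 0,"rz": 0,"jaw": 1.5}
    - {"x": -2.4,"y": -3.5,"z": 0,"rx": 0,"ry": 0,"rz": 0,"jaw": 1.5}
    - {"x": -2.4,"y": -3.5,"z": 0,"rx": 0,"ry": 0,"rz": 0,"jaw": 1.5}
    - {"x": -2.4,"y": -3.5,"z": 0,"rx": 0,"ry": 0,"rz": 0,"jaw": 1.5}

```text
clock: 5.25
tool_pos: [0.6126, 0.1376, 0.224]
eef_rot: [0.034, 0.999, -0.0, -0.001]
contact_force: [1.2, 0.1, -3.2]
opening: 0.246
finger_force: 24.9
```

send_rows:
  motion:
    - {"x": -2.4,"y": -3.5,"z": 0,"rx": 0,"ry": 0,"rz": 0,"jaw": 1.5}
    - {"x": -2.4,"y": -3.5,"z": 0,"rx": 0,"ry": 0,"rz": 0,"jaw": 1.5}
    - {"x": -2.4,"y": -3.5,"z": 0,"rx": 0,"ry": 0,"rz": 0,"jaw": 1.5}
    - {"x": -2.4,"y": -3.5,"z": 0,"rx": 0,"ry": 0,"rz": 0,"jaw": 1.5}
    - {"x": -2.4,"y": -3.5,"z": 0,"rx": 0,"ry": 0,"rz": 0,"jaw": 1.5}

```text
clock: 5.75
tool_pos: [0.7201, -0.0451, 0.2237]
eef_rot: [0.034, 0.999, -0.0, -0.001]
contact_force: [1.1, 1.0, -3.6]
opening: 0.249
finger_force: 24.9
```

send_rows:
  motion:
    - {"x": 0,"y": 0,"z": 0,"rx": 0,"ry": 0,"rz": 0,"jaw": 1.5}
    - {"x": 0,"y": 0,"z": 0,"rx": 0,"ry": 0,"rz": 0,"jaw": 1.5}
    - {"x": 0,"y": 0,"z": 0,"rx": 0,"ry": 0,"rz": 0,"jaw": 1.5}
    - {"x": 0,"y": 0,"z": 0,"rx": 0,"ry": 0,"rz": 0,"jaw": 1.5}
    - {"x": 0,"y": 0,"z": 0,"rx": 0,"ry": 0,"rz": 0,"jaw": 1.5}

```text
clock: 6.25
tool_pos: [0.7199, -0.0417, 0.2248]
eef_rot: [0.033, 0.999, 0.0, -0.0]
contact_force: [-0.4, 0.6, -2.8]
opening: 0.245
finger_force: 24.9
```

```bash
python3 - <<'E'
from h import *
s=snap('wrist','w3'); st=get_state(); print({k:np.round(st[k],4).tolist() for k in('clock','q','tool_pos','contact_force','opening')}); print(np.round(tool()[1].as_matrix(),3)); print(proj(s,[[.65,-.046,.046],[.56,-.04,.07]]))
a=cv2.imread('pics/w3.png'); cv2.imwrite('pics/w3b.png',cv2.resize(a[0:300,120:520],(800,600),interpolation=cv2.INTER_CUBIC))
E
```

```text
{'clock': 6.3, 'q': [0.1652, 0.8719, -0.3792, 1.2469, 0.3263, 1.0823, 1.2605], 'tool_pos': [0.7201, -0.042, 0.2249], 'contact_force': [-0.1097, -0.2544, -3.6112], 'opening': 0.2472}
[[-0.998  0.067 -0.   ]
 [ 0.067  0.998  0.   ]
 [ 0.     0.    -1.   ]]
[[308.70975982 119.75414844]
 [307.13567944  17.22751597]]
```

View pics/w3b.png

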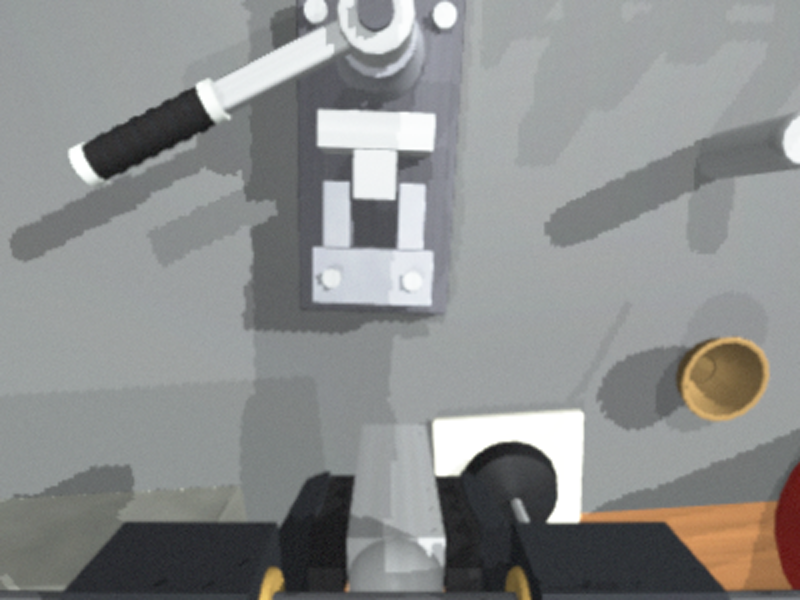

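The view shows the pocket mouth clearly, with corners in the crop at about (351,200), (398,200), (398,249) and (351,248). The fixed-jaw top has corners (313,248), (433,250), (432,305) and (312,302). The spindle is at (376,10), the grip runs from (205,103) to (95,165), and the stake hangs straight in the gripper.

```bash
python3 - <<'E'
from h import *
s=pickle.load(open('pics/w3.pkl','rb')); p,r=tool()
f=lambda L:[(120+(u+.5)/2-.5,(v+.5)/2-.5) for u,v in L]
g=lambda L,z:onz(s,f(L),z)
for n,L in dict(pocket=[(351,200),(398,200),(398,249),(351,248)],fix=[(313,248),(433,250),(432,305),(312,302)],slid=[(318,110),(436,114),(434,150),(317,146)],cheeks=[(324,182),(425,184),(425,249),(322,248)]).items():
    P=g(L,.046); a=(P[1]-P[0]+P[2]-P[3])[:2]; b=(P[3]-P[0]+P[2]-P[1])[:2]
    print(n,P.mean(0).round(4),'len',[np.linalg.norm(P[i]-P[(i+1)%4]).round(4) for i in range(4)],'yaw',np.arctan2(a[0]*1,-a[1]*-1).round(3),np.arctan2(b[1],b[0]).round(3))
P=g([(351,200),(398,200),(398,249),(351,248)],.046); print(P.round(4))
print('tool x yaw',np.arctan2(-r.as_matrix()[1,0],-r.as_matrix()[0,0]))
print('spindle',g([(376,12)],.085),'grip',g([(205,103),(95,163)],.07))
E
```

```text
pocket [ 0.6419 -0.0472  0.046 ] len [np.float64(0.0247), np.float64(0.025), np.float64(0.0253), np.float64(0.0245)] yaw 0.078 -0.077
fix [ 0.669  -0.0504  0.046 ] len [np.float64(0.0646), np.float64(0.0296), np.float64(0.0664), np.float64(0.029)] yaw 0.088 -0.096
slid [ 0.596  -0.0428  0.046 ] len [np.float64(0.0596), np.float64(0.0169), np.float64(0.06), np.float64(0.0169)] yaw 0.099 -0.121
cheeks [ 0.6377 -0.0472  0.046 ] len [np.float64(0.0527), np.float64(0.0329), np.float64(0.0554), np.float64(0.0335)] yaw 0.081 -0.093
[[ 0.6288 -0.0586  0.046 ]
 [ 0.6304 -0.0339  0.046 ]
 [ 0.6554 -0.0356  0.046 ]
 [ 0.6532 -0.0608  0.046 ]]
tool x yaw -0.06706514805471536
spindle [[ 0.55566392 -0.03865281  0.085     ]] grip [[ 0.58229669 -0.12088737  0.07      ]
 [ 0.6041909  -0.17796592  0.07      ]]
```

```bash
python3 - <<'E'
from h import *
s=pickle.load(open('pics/w3.pkl','rb')); p,r=tool()
Q=[(.011,-.011,.0496),(.011,.011,.0496),(.011,-.011,-.02),(.011,.011,-.02),(.008,-.008,.0556),(.008,.008,.0556)]
P=p+r.apply(Q); print(((proj(s,P)-[120,0])*2).round(1))
im=s['img'].astype(int)[:,:,0]
for v in(213,218,225,235,245): print(v,im[v,290:350].tolist())
t=np.array([.6424,-.0471,0]); print('delta tool cm',r.inv().apply(t-p)[:2]*100)
E
```

```text
[[361.8 426.2]
 [425.2 426.2]
 [345.3 531.7]
 [441.2 531.7]
 [371.2 428.2]
 [415.8 428.2]]
213 [136, 137, 137, 136, 137, 139, 136, 136, 137, 139, 140, 148, 149, 151, 153, 155, 156, 154, 153, 154, 154, 153, 155, 156, 155, 155, 154, 164, 167, 171, 173, 175, 175, 176, 175, 176, 177, 178, 178, 177, 176, 174, 161, 138, 119, 129, 214, 254, 255, 255, 255, 255, 255, 255, 255, 255, 255, 255, 255, 255]
218 [138, 138, 140, 136, 138, 140, 134, 135, 139, 139, 145, 148, 152, 153, 153, 157, 156, 154, 154, 155, 154, 153, 154, 153, 157, 155, 154, 164, 168, 172, 173, 175, 175, 176, 177, 175, 174, 178, 176, 176, 175, 178, 174, 159, 131, 128, 199, 252, 255, 255, 255, 255, 255, 255, 255, 255, 255, 255, 255, 255]
225 [136, 139, 135, 140, 139, 140, 137, 139, 139, 144, 146, 150, 151, 152, 157, 155, 156, 154, 156, 155, 153, 154, 155, 154, 155, 155, 152, 153, 162, 167, 169, 173, 176, 175, 173, 174, 174, 178, 174, 178, 176, 178, 176, 175, 160, 137, 151, 237, 255, 255, 255, 255, 255, 255, 255, 255, 255, 255, 255, 255]
235 [138, 135, 136, 136, 132, 135, 138, 140, 147, 149, 151, 152, 157, 151, 158, 156, 152, 156, 154, 154, 153, 155, 154, 154, 156, 166, 170, 171, 169, 169, 169, 172, 174, 176, 177, 172, 172, 172, 177, 175, 178, 175, 172, 175, 175, 172, 166, 216, 254, 255, 255, 255, 255, 255, 255, 254, 249, 248, 247, 240]
245 [33, 31, 24, 33, 41, 47, 94, 134, 147, 149, 152, 153, 155, 155, 156, 153, 155, 154, 152, 152, 151, 151, 155, 158, 154, 164, 172, 173, 171, 170, 168, 170, 173, 174, 175, 174, 172, 174, 175, 174, 175, 175, 176, 167, 171, 173, 177, 172, 128, 59, 42, 39, 32, 32, 34, 28, 33, 36, 34, 39]
delta tool cm [ 7.71061805 -1.03300807]
```

send_rows:
  motion:
    - {"x": 2.6,"y": -0.35,"z": 2,"rx": 0,"ry": 0,"rz": 0,"jaw": 1.5}
    - {"x": 2.6,"y": -0.35,"z": 2,"rx": 0,"ry": 0,"rz": 0,"jaw": 1.5}
    - {"x": 2.5,"y": -0.33,"z": 2,"rx": 0,"ry": 0,"rz": 0.03,"jaw": 1.5}
    - {"x": 0,"y": 0,"z": 2,"rx": 0,"ry": 0,"rz": 0,"jaw": 1.5}
    - {"x": 0,"y": 0,"z": 2,"rx": 0,"ry": 0,"rz": 0,"jaw": 1.5}

```text
clock: 6.8
tool_pos: [0.6423, -0.0481, 0.1246]
eef_rot: [0.049, 0.999, -0.0, 0.0]
contact_force: [-0.2, 0.1, -3.6]
opening: 0.245
finger_force: 24.9
```

send_rows:
  motion:
    - {"x": 0,"y": 0,"z": 0,"rx": 0,"ry": 0,"rz": 0,"jaw": 1.5}
    - {"x": 0,"y": 0,"z": 0,"rx": 0,"ry": 0,"rz": 0,"jaw": 1.5}
    - {"x": 0,"y": 0,"z": 0,"rx": 0,"ry": 0,"rz": 0,"jaw": 1.5}
    - {"x": 0,"y": 0,"z": 0,"rx": 0,"ry": 0,"rz": 0,"jaw": 1.5}
    - {"x": 0,"y": 0,"z": 0,"rx": 0,"ry": 0,"rz": 0,"jaw": 1.5}

```text
clock: 7.3
tool_pos: [0.6434, -0.0482, 0.1256]
eef_rot: [0.049, 0.999, 0.0, 0.001]
contact_force: [0.0, 0.5, -2.7]
opening: 0.245
finger_force: 24.9
```

```bash
python3 - <<'E'
from h import *
p,r=tool(); print(p.round(4),r.as_rotvec().round(4),get_state()['contact_force']); print(r.as_matrix().round(3)); print(r.inv().apply(np.array([.6424,-.0471,0])-p)[:2]*100)
E
```

```text
[ 0.6434 -0.0482  0.1256] [1.5510e-01 3.1362e+00 2.0000e-04] [ 0.02214156  0.47639021 -2.72891294]
[[-0.995  0.099  0.002]
 [ 0.099  0.995  0.   ]
 [-0.002  0.    -1.   ]]
[0.12827626 0.09964893]
```

send_rows:
  motion:
    - {"x": 0.13,"y": 0.1,"z": 0.5,"rx": 0,"ry": 0,"rz": 0,"jaw": 1.5}
    - {"x": 0,"y": 0,"z": 0.7,"rx": 0,"ry": 0,"rz": 0,"jaw": 1.5}
    - {"x": 0,"y": 0,"z": 0.7,"rx": 0,"ry": 0,"rz": 0,"jaw": 1.5}
    - {"x": 0,"y": 0,"z": 0.3,"rx": 0,"ry": 0,"rz": 0,"jaw": 1.5}
    - {"x": 0,"y": 0,"z": 0.3,"rx": 0,"ry": 0,"rz": 0,"jaw": 1.5}

```text
clock: 7.8
tool_pos: [0.6414, -0.0471, 0.099]
eef_rot: [0.049, 0.999, 0.0, -0.0]
contact_force: [-0.3, 0.5, -3.3]
opening: 0.251
finger_force: 24.9
```

send_rows:
  motion:
    - {"x": 0,"y": 0,"z": 0.2,"rx": 0,"ry": 0,"rz": 0,"jaw": 1.5}
    - {"x": 0,"y": 0,"z": 0.2,"rx": 0,"ry": 0,"rz": 0,"jaw": 1.5}
    - {"x": 0,"y": 0,"z": 0.2,"rx": 0,"ry": 0,"rz": 0,"jaw": 1.5}
    - {"x": 0,"y": 0,"z": 0.2,"rx": 0,"ry": 0,"rz": 0,"jaw": 1.5}
    - {"x": 0,"y": 0,"z": 0.2,"rx": 0,"ry": 0,"rz": 0,"jaw": 1.5}

```text
clock: 8.3
tool_pos: [0.6417, -0.0471, 0.0896]
eef_rot: [0.049, 0.999, 0.0, 0.0]
contact_force: [-0.4, -0.4, -3.1]
opening: 0.247
finger_force: 24.9
```

send_rows:
  motion:
    - {"x": -0.06,"y": 0,"z": 0.25,"rx": 0,"ry": 0,"rz": 0,"jaw": 1.5}
    - {"x": 0,"y": 0,"z": 0.25,"rx": 0,"ry": 0,"rz": 0,"jaw": 1.5}
    - {"x": 0,"y": 0,"z": 0.25,"rx": 0,"ry": 0,"rz": 0,"jaw": 1.5}
    - {"x": 0,"y": 0,"z": 0.25,"rx": 0,"ry": 0,"rz": 0,"jaw": 1.5}
    - {"x": 0,"y": 0,"z": 0.25,"rx": 0,"ry": 0,"rz": 0,"jaw": 1.5}

```text
clock: 8.8
tool_pos: [0.6422, -0.0472, 0.077]
eef_rot: [0.049, 0.999, 0.0, -0.0]
contact_force: [-0.1, 0.5, -2.4]
opening: 0.245
finger_force: 24.9
```

send_rows:
  motion:
    - {"x": 0,"y": 0,"z": 0.1,"rx": 0,"ry": 0,"rz": 0,"jaw": 1.5}
    - {"x": 0,"y": 0,"z": 0.1,"rx": 0,"ry": 0,"rz": 0,"jaw": 1.5}
    - {"x": 0,"y": 0,"z": 0.1,"rx": 0,"ry": 0,"rz": 0,"jaw": 1.5}
    - {"x": 0,"y": 0,"z": 0.05,"rx": 0,"ry": 0,"rz": 0,"jaw": 1.5}
    - {"x": 0,"y": 0,"z": 0.05,"rx": 0,"ry": 0,"rz": 0,"jaw": 1.5}

```text
clock: 9.3
tool_pos: [0.6423, -0.0472, 0.0732]
eef_rot: [0.049, 0.999, 0.0, 0.0]
contact_force: [-0.9, 0.3, -2.1]
opening: 0.25
finger_force: 24.9
```

send_rows:
  motion:
    - {"x": 0,"y": 0,"z": 0.05,"rx": 0,"ry": 0,"rz": 0,"jaw": 1.5}
    - {"x": 0,"y": 0,"z": 0.05,"rx": 0,"ry": 0,"rz": 0,"jaw": 1.5}
    - {"x": 0,"y": 0,"z": 0.05,"rx": 0,"ry": 0,"rz": 0,"jaw": 1.5}
    - {"x": 0,"y": 0,"z": 0.0,"rx": 0,"ry": 0,"rz": 0,"jaw": 1.5}
    - {"x": 0,"y": 0,"z": 0,"rx": 0,"ry": 0,"rz": 0,"jaw": 1.5}

```text
clock: 9.8
tool_pos: [0.6423, -0.0472, 0.0718]
eef_rot: [0.049, 0.999, 0.0, 0.0]
contact_force: [0.7, -0.7, -1.7]
opening: 0.246
finger_force: 24.9
```

send_rows:
  motion:
    - {"x": 0,"y": 0,"z": 0.03,"rx": 0,"ry": 0,"rz": 0,"jaw": 1.5}
    - {"x": 0,"y": 0,"z": 0.03,"rx": 0,"ry": 0,"rz": 0,"jaw": 1.5}
    - {"x": 0,"y": 0,"z": 0.03,"rx": 0,"ry": 0,"rz": 0,"jaw": 1.5}
    - {"x": 0,"y": 0,"z": 0.0,"rx": 0,"ry": 0,"rz": 0,"jaw": 1.5}
    - {"x": 0,"y": 0,"z": 0,"rx": 0,"ry": 0,"rz": 0,"jaw": 1.5}

```text
clock: 10.3
tool_pos: [0.6424, -0.0472, 0.0717]
eef_rot: [0.049, 0.999, -0.0, 0.0]
contact_force: [-1.3, -0.0, 5.8]
opening: 0.249
finger_force: 24.9
```

The foot is on the floor: z stopped at 0.0717, and the force rose about 8 N. Now I release and rise clear.

send_rows:
  motion:
    - {"x": 0,"y": 0,"z": 0,"rx": 0,"ry": 0,"rz": 0,"jaw": 4.5}
    - {"x": 0,"y": 0,"z": 0,"rx": 0,"ry": 0,"rz": 0,"jaw": 4.5}
    - {"x": 0,"y": 0,"z": 0,"rx": 0,"ry": 0,"rz": 0,"jaw": 4.5}
    - {"x": 0,"y": 0,"z": 0,"rx": 0,"ry": 0,"rz": 0,"jaw": 4.5}
    - {"x": 0,"y": 0,"z": 0,"rx": 0,"ry": 0,"rz": 0,"jaw": 4.5}

```text
clock: 10.8
tool_pos: [0.6422, -0.0472, 0.0707]
eef_rot: [0.049, 0.999, 0.0, -0.0]
contact_force: [0.2, 0.3, 0.6]
opening: 0.515
finger_force: 0.0
```

send_rows:
  motion:
    - {"x": 0,"y": 0,"z": -1,"rx": 0,"ry": 0,"rz": 0,"jaw": 4.5}
    - {"x": 0,"y": 0,"z": -2,"rx": 0,"ry": 0,"rz": 0,"jaw": 4.5}
    - {"x": 0,"y": 0,"z": -3,"rx": 0,"ry": 0,"rz": 0,"jaw": 4.5}
    - {"x": 0,"y": 0,"z": -3,"rx": 0,"ry": 0,"rz": 0,"jaw": 4.5}
    - {"x": 0,"y": 0,"z": -2,"rx": 0,"ry": 0,"rz": 0,"jaw": 4.5}

```text
clock: 11.3
tool_pos: [0.6431, -0.047, 0.1838]
eef_rot: [0.049, 0.999, 0.0, 0.002]
contact_force: [0.1, -0.7, -0.3]
opening: 0.512
finger_force: 0.0
```

send_rows:
  motion:
    - {"x": 0,"y": 0,"z": 0,"rx": 0,"ry": 0,"rz": -0.12,"jaw": 0}
    - {"x": 0,"y": 0,"z": 0,"rx": 0,"ry": 0,"rz": -0.12,"jaw": 0}
    - {"x": 0,"y": 0,"z": 0,"rx": 0,"ry": 0,"rz": -0.12,"jaw": 0}
    - {"x": 0,"y": 0,"z": 0,"rx": 0,"ry": 0,"rz": -0.105,"jaw": 0}
    - {"x": 0,"y": 0,"z": 0,"rx": 0,"ry": 0,"rz": 0,"jaw": 0}

```text
clock: 11.8
tool_pos: [0.6423, -0.0474, 0.1814]
eef_rot: [-0.182, 0.983, 0.0, 0.0]
contact_force: [0.4, -0.3, 0.1]
opening: 0.079
finger_force: 0.0
```

```bash
python3 - <<'E'
from h import *
s=snap('wrist','w4'); t=snap('top','t4')
p,r=tool(); M=r.as_matrix(); print(p.round(4),M.round(3).tolist(),get_state()['q'],get_state()['opening'])
S=np.array([.5557,-.0387,.066]); th=.366; h=np.array([np.sin(th),-np.cos(th),0]); x=np.array([-np.cos(th),-np.sin(th),0])
print('delta',r.inv().apply(S+.125*h-.032*x-p)*100)
a=cv2.imread('pics/w4.png'); b=cv2.imread('pics/t4.png')[120:200,300:395]
cv2.imwrite('pics/c4.png',np.vstack([cv2.resize(a[:280],(640,280)),cv2.resize(b,(380,320),interpolation=cv2.INTER_CUBIC)[:, :] if 0 else np.pad(cv2.resize(b,(380,320),interpolation=cv2.INTER_CUBIC),((0,0),(0,260),(0,0)))]))
E
```

```text
[ 0.6423 -0.0473  0.1813] [[-0.935, -0.356, 0.0], [-0.356, 0.935, 0.0], [-0.001, 0.0, -1.0]] [ 0.25945433  0.82921809 -0.48855707  1.55924139  0.46907411  0.87149932
  1.53396038] 0.007004501524372752
delta [ 4.56210553 -8.61268699 11.52515034]
```

View pics/c4.png

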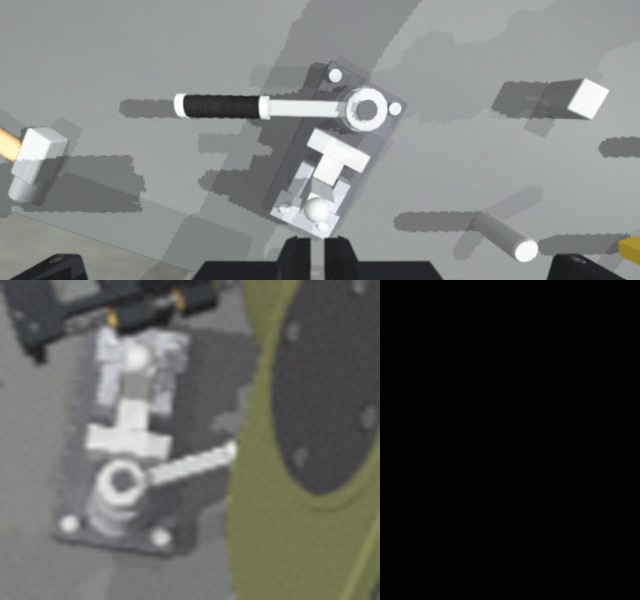

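The stake stands in the pocket with its dome at (316,210). The handle lies level in the wrist view, with the grip from (265,108) to (183,104) and the spindle at (366,108).

```bash
python3 - <<'E'
from h import *
s=pickle.load(open('pics/w4.pkl','rb')); p,r=tool()
for c,z in[((366,109),.085),((265,107.5),.07),((183,104.5),.07),((316,210),.107)]:
    P=onz(s,[c],z)[0]; print(P.round(4),(r.inv().apply(P-p)*100).round(2))
E
```

```text
[ 0.5538 -0.04    0.085 ] [8.02 3.82 9.62]
[ 0.5818 -0.1166  0.07  ] [ 8.13 -4.33 11.12]
[ 0.6037 -0.1813  0.07  ] [  8.38 -11.15  11.12]
[ 0.6386 -0.0494  0.107 ] [ 0.42 -0.07  7.43]
```

send_rows:
  motion:
    - {"x": 0,"y": -3,"z": 0,"rx": 0,"ry": 0,"rz": 0,"jaw": 0}
    - {"x": 1.6,"y": -2.7,"z": 0,"rx": 0,"ry": 0,"rz": 0,"jaw": 0}
    - {"x": 1.7,"y": -2.6,"z": 0,"rx": 0,"ry": 0,"rz": 0,"jaw": 0}
    - {"x": 1.7,"y": 0,"z": 2,"rx": 0,"ry": 0,"rz": 0,"jaw": 0}
    - {"x": 0,"y": 0,"z": 3,"rx": 0,"ry": 0,"rz": 0,"jaw": 0}

```text
clock: 12.4
tool_pos: [0.6247, -0.146, 0.1319]
eef_rot: [-0.179, 0.984, -0.002, 0.001]
contact_force: [0.5, 0.1, 0.2]
opening: 0.004
finger_force: 0.0
```

send_rows:
  motion:
    - {"x": 0,"y": 0,"z": 2,"rx": 0,"ry": 0,"rz": 0,"jaw": 0}
    - {"x": 0,"y": 0,"z": 2,"rx": 0,"ry": 0,"rz": 0,"jaw": 0}
    - {"x": 0,"y": 0,"z": 1.5,"rx": 0,"ry": 0,"rz": 0,"jaw": 0}
    - {"x": 0,"y": 0,"z": 1,"rx": 0,"ry": 0,"rz": 0,"jaw": 0}
    - {"x": 0,"y": 0,"z": 0,"rx": 0,"ry": 0,"rz": 0,"jaw": 0}

```text
clock: 12.9
tool_pos: [0.6246, -0.1425, 0.0647]
eef_rot: [-0.182, 0.983, 0.0, -0.001]
contact_force: [-0.6, 0.2, 0.1]
opening: 0.007
finger_force: 0.0
```

send_rows:
  motion:
    - {"x": 0.2,"y": 0,"z": 0,"rx": 0,"ry": 0,"rz": 0,"jaw": 0}
    - {"x": 0.2,"y": 0,"z": 0,"rx": 0,"ry": 0,"rz": 0,"jaw": 0}
    - {"x": 0.2,"y": 0,"z": 0,"rx": 0,"ry": 0,"rz": 0,"jaw": 0}
    - {"x": 0.2,"y": 0,"z": 0,"rx": 0,"ry": 0,"rz": 0,"jaw": 0}
    - {"x": 0.2,"y": 0,"z": 0,"rx": 0,"ry": 0,"rz": 0,"jaw": 0}

```text
clock: 13.4
tool_pos: [0.6159, -0.1463, 0.0662]
eef_rot: [-0.182, 0.983, -0.0, 0.0]
contact_force: [-0.4, 0.6, -0.3]
opening: 0.005
finger_force: 0.0
```

send_rows:
  motion:
    - {"x": 0.4,"y": 0,"z": 0,"rx": 0,"ry": 0,"rz": 0,"jaw": 0}
    - {"x": 0.6,"y": -0.08,"z": 0,"rx": 0,"ry": 0,"rz": 0.05,"jaw": 0}
    - {"x": 0.6,"y": -0.08,"z": 0,"rx": 0,"ry": 0,"rz": 0.05,"jaw": 0}
    - {"x": 0.6,"y": -0.08,"z": 0,"rx": 0,"ry": 0,"rz": 0.05,"jaw": 0}
    - {"x": 0.6,"y": -0.08,"z": 0,"rx": 0,"ry": 0,"rz": 0.05,"jaw": 0}

```text
clock: 13.9
tool_pos: [0.5906, -0.1569, 0.0661]
eef_rot: [-0.082, 0.997, 0.001, 0.001]
contact_force: [1.2, 1.4, -0.2]
opening: 0.003
finger_force: 0.7
```

send_rows:
  motion:
    - {"x": 0.6,"y": -0.08,"z": 0,"rx": 0,"ry": 0,"rz": 0.05,"jaw": 0}
    - {"x": 0.6,"y": -0.08,"z": 0,"rx": 0,"ry": 0,"rz": 0.05,"jaw": 0}
    - {"x": 0.6,"y": -0.08,"z": 0,"rx": 0,"ry": 0,"rz": 0.05,"jaw": 0}
    - {"x": 0.36,"y": -0.05,"z": 0,"rx": 0,"ry": 0,"rz": 0.03,"jaw": 0}
    - {"x": 0.24,"y": -0.03,"z": 0,"rx": 0,"ry": 0,"rz": 0.02,"jaw": 0}

```text
clock: 14.4
tool_pos: [0.5669, -0.1625, 0.066]
eef_rot: [0.017, 1.0, 0.0, 0.001]
contact_force: [2.6, 1.6, 0.6]
opening: 0.006
finger_force: 0.7
```

```bash
cat > ang.py <<'E'
from h import *
s=get_state(); p,r=tool(); d=r.inv().apply(np.array([.5545,-.0394,.066])-p)*100
f=r.inv().apply(s['contact_force']); x=r.as_matrix()[:,0]
print('clk',s['clock'],'z',p[2].round(4),'spindle in tool',d.round(2),'handle th',np.arctan2(-x[1],-x[0]).round(3),'f tool',f.round(2),'q7',s['q'][6])
E
python3 ang.py
```

```text
clk 14.4 z 0.066 spindle in tool [1.660e+00 1.226e+01 1.000e-02] handle th -0.034 f tool [-2.51  1.71 -0.56] q7 1.287481745029056
```

send_rows:
  motion:
    - {"x": 0.1,"y": -0.015,"z": 0,"rx": 0,"ry": 0,"rz": 0.0083,"jaw": 0}
    - {"x": 0.1,"y": -0.015,"z": 0,"rx": 0,"ry": 0,"rz": 0.0083,"jaw": 0}
    - {"x": 0.1,"y": -0.015,"z": 0,"rx": 0,"ry": 0,"rz": 0.0083,"jaw": 0}
    - {"x": 0.1,"y": -0.015,"z": 0,"rx": 0,"ry": 0,"rz": 0.0083,"jaw": 0}
    - {"x": 0.1,"y": -0.015,"z": 0,"rx": 0,"ry": 0,"rz": 0.0083,"jaw": 0}

```text
clock: 14.9
tool_pos: [0.5616, -0.1633, 0.0658]
eef_rot: [0.038, 0.999, 0.0, 0.0]
contact_force: [1.7, 0.8, 0.9]
opening: 0.01
finger_force: 0.7
```

send_rows:
  motion:
    - {"x": 0.1,"y": -0.015,"z": 0,"rx": 0,"ry": 0,"rz": 0.0083,"jaw": 0}
    - {"x": 0.1,"y": -0.015,"z": 0,"rx": 0,"ry": 0,"rz": 0.0083,"jaw": 0}
    - {"x": 0.1,"y": -0.015,"z": 0,"rx": 0,"ry": 0,"rz": 0.0083,"jaw": 0}
    - {"x": 0.1,"y": -0.015,"z": 0,"rx": 0,"ry": 0,"rz": 0.0083,"jaw": 0}
    - {"x": 0.1,"y": -0.015,"z": 0,"rx": 0,"ry": 0,"rz": 0.0083,"jaw": 0}

```text
clock: 15.4
tool_pos: [0.5564, -0.1636, 0.0658]
eef_rot: [0.059, 0.998, 0.0, 0.0]
contact_force: [2.5, 1.7, 0.0]
opening: 0.008
finger_force: 0.7
```

send_rows:
  motion:
    - {"x": 0.1,"y": -0.01,"z": 0,"rx": 0,"ry": 0,"rz": 0.0083,"jaw": 0}
    - {"x": 0.1,"y": -0.01,"z": 0,"rx": 0,"ry": 0,"rz": 0.0083,"jaw": 0}
    - {"x": 0.1,"y": -0.01,"z": 0,"rx": 0,"ry": 0,"rz": 0.0083,"jaw": 0}
    - {"x": 0.1,"y": -0.01,"z": 0,"rx": 0,"ry": 0,"rz": 0.0083,"jaw": 0}
    - {"x": 0.1,"y": -0.01,"z": 0,"rx": 0,"ry": 0,"rz": 0.0083,"jaw": 0}

```text
clock: 15.9
tool_pos: [0.5514, -0.1636, 0.0658]
eef_rot: [0.079, 0.997, -0.0, -0.0]
contact_force: [1.7, 0.7, -0.3]
opening: 0.007
finger_force: 0.7
```

```bash
python3 ang.py
```

```text
clk 15.9 z 0.0658 spindle in tool [ 1.66 12.31 -0.02] handle th -0.159 f tool [-1.55  0.96  0.3 ] q7 1.1963136221514366
```

send_rows:
  motion:
    - {"x": 0.1,"y": -0.01,"z": 0,"rx": 0,"ry": 0,"rz": 0.0083,"jaw": 0}
    - {"x": 0.1,"y": -0.01,"z": 0,"rx": 0,"ry": 0,"rz": 0.0083,"jaw": 0}
    - {"x": 0.1,"y": -0.01,"z": 0,"rx": 0,"ry": 0,"rz": 0.0083,"jaw": 0}
    - {"x": 0.1,"y": -0.01,"z": 0,"rx": 0,"ry": 0,"rz": 0.0083,"jaw": 0}
    - {"x": 0.1,"y": -0.01,"z": 0,"rx": 0,"ry": 0,"rz": 0.0083,"jaw": 0}

```text
clock: 16.4
tool_pos: [0.5463, -0.1632, 0.0658]
eef_rot: [0.1, 0.995, -0.0, -0.0]
contact_force: [2.6, -0.1, 0.9]
opening: 0.009
finger_force: 0.7
```

send_rows:
  motion:
    - {"x": 0.08,"y": -0.01,"z": 0,"rx": 0,"ry": 0,"rz": 0.0067,"jaw": 0}
    - {"x": 0.08,"y": -0.01,"z": 0,"rx": 0,"ry": 0,"rz": 0.0067,"jaw": 0}
    - {"x": 0.08,"y": -0.01,"z": 0,"rx": 0,"ry": 0,"rz": 0.0067,"jaw": 0}
    - {"x": 0.08,"y": -0.01,"z": 0,"rx": 0,"ry": 0,"rz": 0.0067,"jaw": 0}
    - {"x": 0.08,"y": -0.01,"z": 0,"rx": 0,"ry": 0,"rz": 0.0067,"jaw": 0}

```text
clock: 16.9
tool_pos: [0.5423, -0.1628, 0.0658]
eef_rot: [0.117, 0.993, -0.0, -0.0]
contact_force: [1.8, -0.4, -0.3]
opening: 0.004
finger_force: 0.8
```

send_rows:
  motion:
    - {"x": 0.08,"y": -0.01,"z": 0,"rx": 0,"ry": 0,"rz": 0.0067,"jaw": 0}
    - {"x": 0.08,"y": -0.01,"z": 0,"rx": 0,"ry": 0,"rz": 0.0067,"jaw": 0}
    - {"x": 0.08,"y": -0.01,"z": 0,"rx": 0,"ry": 0,"rz": 0.0067,"jaw": 0}
    - {"x": 0.08,"y": -0.01,"z": 0,"rx": 0,"ry": 0,"rz": 0.0067,"jaw": 0}
    - {"x": 0.08,"y": -0.01,"z": 0,"rx": 0,"ry": 0,"rz": 0.0067,"jaw": 0}

```text
clock: 17.4
tool_pos: [0.5383, -0.1624, 0.0658]
eef_rot: [0.133, 0.991, -0.0, -0.0]
contact_force: [1.5, -0.9, 0.9]
opening: 0.006
finger_force: 0.8
```

send_rows:
  motion:
    - {"x": 0.08,"y": -0.01,"z": 0,"rx": 0,"ry": 0,"rz": 0.0067,"jaw": 0}
    - {"x": 0.08,"y": -0.01,"z": 0,"rx": 0,"ry": 0,"rz": 0.0067,"jaw": 0}
    - {"x": 0.08,"y": -0.01,"z": 0,"rx": 0,"ry": 0,"rz": 0.0067,"jaw": 0}
    - {"x": 0.08,"y": -0.01,"z": 0,"rx": 0,"ry": 0,"rz": 0.0067,"jaw": 0}
    - {"x": 0.08,"y": -0.01,"z": 0,"rx": 0,"ry": 0,"rz": 0.0067,"jaw": 0}

```text
clock: 17.9
tool_pos: [0.5343, -0.1617, 0.0658]
eef_rot: [0.15, 0.989, -0.0, -0.0]
contact_force: [0.5, -2.9, -0.1]
opening: 0.005
finger_force: 0.8
```

```bash
python3 ang.py; python3 - <<'E'
from h import *
s=get_state(); print(np.round(s['moment'],3), np.round(s['contact_force'],2))
s=snap('wrist','w5'); python=None
s2=get_state(); print(np.round(s2['moment'],3), np.round(s2['contact_force'],2))
E
python3 ang.py
```

```text
clk 17.9 z 0.0658 spindle in tool [ 1.7  12.28 -0.02] handle th -0.301 f tool [-1.34 -2.65  0.07] q7 1.0943488071956688
[-0.328 -0.203 -0.009] [ 0.49 -2.93 -0.07]
[-0.345 -0.202 -0.019] [ 0.85 -0.96  0.55]
clk 17.95 z 0.0658 spindle in tool [ 1.68 12.28 -0.02] handle th -0.301 f tool [-1.09 -0.66 -0.55] q7 1.094211451947477
```

View pics/w5.png

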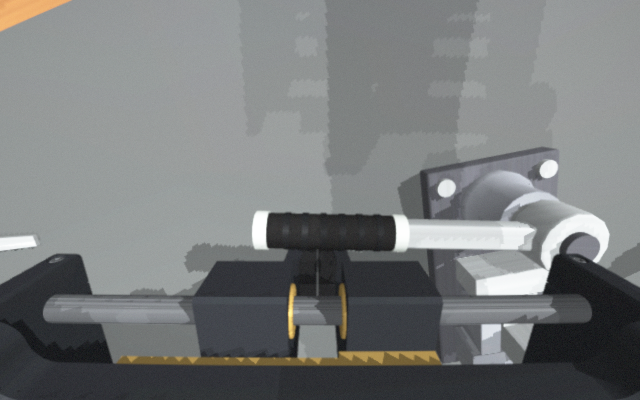

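The fingers sit against the middle of the black grip at (320,240). The -2.9 N reading was noise, so I carry on.

send_rows:
  motion:
    - {"x": 0.08,"y": -0.01,"z": 0,"rx": 0,"ry": 0,"rz": 0.0067,"jaw": 0}
    - {"x": 0.08,"y": -0.01,"z": 0,"rx": 0,"ry": 0,"rz": 0.0067,"jaw": 0}
    - {"x": 0.08,"y": -0.01,"z": 0,"rx": 0,"ry": 0,"rz": 0.0067,"jaw": 0}
    - {"x": 0.08,"y": -0.01,"z": 0,"rx": 0,"ry": 0,"rz": 0.0067,"jaw": 0}
    - {"x": 0.08,"y": -0.01,"z": 0,"rx": 0,"ry": 0,"rz": 0.0067,"jaw": 0}

```text
clock: 18.45
tool_pos: [0.5304, -0.1609, 0.0658]
eef_rot: [0.166, 0.986, -0.0, -0.0]
contact_force: [0.8, -3.3, 0.1]
opening: 0.005
finger_force: 0.9
```

```bash
sed -i "s/'q7',s\['q'\]\[6\])/'M',r.inv().apply(s['moment']).round(3))/" ang.py; python3 ang.py
```

```text
clk 18.45 z 0.0658 spindle in tool [ 1.71 12.26 -0.02] handle th -0.334 f tool [-1.88 -2.84 -0.06] M [ 0.295 -0.37   0.037]
```

send_rows:
  motion:
    - {"x": 0.07,"y": -0.03,"z": 0,"rx": 0,"ry": 0,"rz": 0.0058,"jaw": 0}
    - {"x": 0.07,"y": -0.03,"z": 0,"rx": 0,"ry": 0,"rz": 0.0058,"jaw": 0}
    - {"x": 0.07,"y": -0.02,"z": 0,"rx": 0,"ry": 0,"rz": 0.0058,"jaw": 0}
    - {"x": 0.07,"y": -0.01,"z": 0,"rx": 0,"ry": 0,"rz": 0.0058,"jaw": 0}
    - {"x": 0.07,"y": -0.01,"z": 0,"rx": 0,"ry": 0,"rz": 0.0058,"jaw": 0}

```text
clock: 18.95
tool_pos: [0.527, -0.1603, 0.0658]
eef_rot: [0.181, 0.984, 0.0, 0.0]
contact_force: [1.8, -0.6, 1.1]
opening: 0.01
finger_force: 0.9
```

```bash
python3 ang.py
```

```text
clk 18.95 z 0.0658 spindle in tool [ 1.720e+00  1.228e+01 -1.000e-02] handle th -0.363 f tool [-1.87  0.03 -1.15] M [-0.024 -0.356 -0.021]
```

send_rows:
  motion:
    - {"x": 0.07,"y": -0.015,"z": 0,"rx": 0,"ry": 0,"rz": 0.0058,"jaw": 0}
    - {"x": 0.07,"y": -0.015,"z": 0,"rx": 0,"ry": 0,"rz": 0.0058,"jaw": 0}
    - {"x": 0.07,"y": -0.015,"z": 0,"rx": 0,"ry": 0,"rz": 0.0058,"jaw": 0}
    - {"x": 0.07,"y": -0.015,"z": 0,"rx": 0,"ry": 0,"rz": 0.0058,"jaw": 0}
    - {"x": 0.07,"y": -0.015,"z": 0,"rx": 0,"ry": 0,"rz": 0.0058,"jaw": 0}

```text
clock: 19.45
tool_pos: [0.5242, -0.1597, 0.0659]
eef_rot: [0.195, 0.981, 0.0, 0.001]
contact_force: [3.8, 0.1, 0.1]
opening: 0.006
finger_force: 1.7
```

```bash
python3 ang.py
```

```text
clk 19.45 z 0.0659 spindle in tool [ 1.79 12.28  0.  ] handle th -0.392 f tool [-3.44  1.55 -0.14] M [-0.315 -0.675  0.034]
```

send_rows:
  motion:
    - {"x": 0.06,"y": -0.01,"z": 0,"rx": 0,"ry": 0,"rz": 0.005,"jaw": 0}
    - {"x": 0.06,"y": -0.01,"z": 0,"rx": 0,"ry": 0,"rz": 0.005,"jaw": 0}
    - {"x": 0.06,"y": -0.01,"z": 0,"rx": 0,"ry": 0,"rz": 0.005,"jaw": 0}
    - {"x": 0.06,"y": -0.01,"z": 0,"rx": 0,"ry": 0,"rz": 0.005,"jaw": 0}
    - {"x": 0.06,"y": -0.01,"z": 0,"rx": 0,"ry": 0,"rz": 0.005,"jaw": 0}

```text
clock: 19.95
tool_pos: [0.5225, -0.1594, 0.0662]
eef_rot: [0.207, 0.978, 0.0, 0.002]
contact_force: [6.0, -0.2, -0.6]
opening: 0.005
finger_force: 3.1
```

```bash
python3 ang.py
```

```text
clk 19.95 z 0.0662 spindle in tool [ 1.94 12.27  0.03] handle th -0.417 f tool [-5.54  2.29  0.6 ] M [-0.391 -1.322  0.026]
```

send_rows:
  motion:
    - {"x": 0.06,"y": -0.02,"z": 0,"rx": 0,"ry": 0,"rz": 0.004,"jaw": 0}
    - {"x": 0.06,"y": 0,"z": 0,"rx": 0,"ry": 0,"rz": 0.004,"jaw": 0}
    - {"x": 0.05,"y": 0,"z": 0,"rx": 0,"ry": 0,"rz": 0.004,"jaw": 0}
    - {"x": 0.04,"y": 0,"z": 0,"rx": 0,"ry": 0,"rz": 0.004,"jaw": 0}
    - {"x": 0,"y": 0,"z": 0,"rx": 0,"ry": 0,"rz": 0,"jaw": 0}

```text
clock: 20.45
tool_pos: [0.5216, -0.1592, 0.0664]
eef_rot: [0.215, 0.977, 0.0, 0.003]
contact_force: [8.0, -1.9, -1.4]
opening: 0.001
finger_force: 3.8
```

```bash
python3 ang.py
```

```text
clk 20.45 z 0.0664 spindle in tool [ 2.04 12.26  0.05] handle th -0.433 f tool [-8.05  1.61  1.5 ] M [-0.329 -1.583 -0.059]
```

send_rows:
  motion:
    - {"x": 0.05,"y": -0.01,"z": 0,"rx": 0,"ry": 0,"rz": 0.003,"jaw": 0}
    - {"x": 0.05,"y": 0,"z": 0,"rx": 0,"ry": 0,"rz": 0.003,"jaw": 0}
    - {"x": 0.03,"y": 0,"z": 0,"rx": 0,"ry": 0,"rz": 0.002,"jaw": 0}
    - {"x": 0,"y": 0,"z": 0,"rx": 0,"ry": 0,"rz": 0,"jaw": 0}
    - {"x": 0,"y": 0,"z": 0,"rx": 0,"ry": 0,"rz": 0,"jaw": 0}

```text
clock: 20.95
tool_pos: [0.521, -0.1591, 0.0665]
eef_rot: [0.219, 0.976, 0.0, 0.004]
contact_force: [8.7, -1.8, -0.4]
opening: 0.003
finger_force: 4.4
```

```bash
python3 ang.py
```

```text
clk 20.95 z 0.0665 spindle in tool [ 2.08 12.26  0.07] handle th -0.441 f tool [-8.59  2.1   0.48] M [-0.329 -1.789 -0.063]
```

send_rows:
  motion:
    - {"x": 0.05,"y": -0.01,"z": 0,"rx": 0,"ry": 0,"rz": 0.003,"jaw": 0}
    - {"x": 0.05,"y": 0,"z": 0,"rx": 0,"ry": 0,"rz": 0.003,"jaw": 0}
    - {"x": 0.03,"y": 0,"z": 0,"rx": 0,"ry": 0,"rz": 0.002,"jaw": 0}
    - {"x": 0,"y": 0,"z": 0,"rx": 0,"ry": 0,"rz": 0,"jaw": 0}
    - {"x": 0,"y": 0,"z": 0,"rx": 0,"ry": 0,"rz": 0,"jaw": 0}

```text
clock: 21.45
tool_pos: [0.5198, -0.1588, 0.0666]
eef_rot: [0.223, 0.975, 0.0, 0.004]
contact_force: [9.0, -2.3, -0.6]
opening: 0.005
finger_force: 4.4
```

```bash
python3 ang.py
```

```text
clk 21.45 z 0.0666 spindle in tool [ 2.06 12.26  0.07] handle th -0.449 f tool [-9.15  1.82  0.66] M [-0.29  -1.806 -0.087]
```

send_rows:
  motion:
    - {"x": 0.05,"y": -0.01,"z": 0,"rx": 0,"ry": 0,"rz": 0.003,"jaw": 0}
    - {"x": 0.05,"y": 0,"z": 0,"rx": 0,"ry": 0,"rz": 0.003,"jaw": 0}
    - {"x": 0.03,"y": 0,"z": 0,"rx": 0,"ry": 0,"rz": 0.002,"jaw": 0}
    - {"x": 0,"y": 0,"z": 0,"rx": 0,"ry": 0,"rz": 0,"jaw": 0}
    - {"x": 0,"y": 0,"z": 0,"rx": 0,"ry": 0,"rz": 0,"jaw": 0}

```text
clock: 21.95
tool_pos: [0.5183, -0.1582, 0.0665]
eef_rot: [0.227, 0.974, 0.0, 0.004]
contact_force: [7.8, -2.9, -0.7]
opening: 0.007
finger_force: 4.2
```

```bash
python3 ang.py
```

```text
clk 21.95 z 0.0665 spindle in tool [ 2.   12.26  0.06] handle th -0.457 f tool [-8.32  0.84  0.79] M [-0.284 -1.713 -0.008]
```

send_rows:
  motion:
    - {"x": 0.05,"y": -0.01,"z": 0,"rx": 0,"ry": 0,"rz": 0.003,"jaw": 0}
    - {"x": 0.05,"y": 0,"z": 0,"rx": 0,"ry": 0,"rz": 0.003,"jaw": 0}
    - {"x": 0.04,"y": 0,"z": 0,"rx": 0,"ry": 0,"rz": 0.002,"jaw": 0}
    - {"x": 0,"y": 0,"z": 0,"rx": 0,"ry": 0,"rz": 0,"jaw": 0}
    - {"x": 0,"y": 0,"z": 0,"rx": 0,"ry": 0,"rz": 0,"jaw": 0}

```text
clock: 22.45
tool_pos: [0.5167, -0.1577, 0.0664]
eef_rot: [0.231, 0.973, 0.0, 0.003]
contact_force: [8.0, -2.4, -0.3]
opening: 0.007
finger_force: 3.9
```

```bash
python3 ang.py
```

```text
clk 22.45 z 0.0664 spindle in tool [ 1.93 12.27  0.05] handle th -0.465 f tool [-8.17  1.47  0.33] M [-0.324 -1.612  0.03 ]
```

The push peaked and has dropped 11% over 3.3 mm of further travel, so it has clicked. I stop, back away and rise.

send_rows:
  motion:
    - {"x": -0.3,"y": 0,"z": 0,"rx": 0,"ry": 0,"rz": 0,"jaw": 0}
    - {"x": -0.4,"y": 0,"z": 0,"rx": 0,"ry": 0,"rz": 0,"jaw": 0}
    - {"x": -0.5,"y": 0,"z": 0,"rx": 0,"ry": 0,"rz": 0,"jaw": 0}
    - {"x": -0.8,"y": 0,"z": 0,"rx": 0,"ry": 0,"rz": 0,"jaw": 0}
    - {"x": -0.8,"y": 0,"z": 0,"rx": 0,"ry": 0,"rz": 0,"jaw": 0}

```text
clock: 22.95
tool_pos: [0.5367, -0.1697, 0.0653]
eef_rot: [0.231, 0.973, -0.001, -0.002]
contact_force: [0.5, -1.3, 0.4]
opening: 0.006
finger_force: 0.0
```

send_rows:
  motion:
    - {"x": 0,"y": 0,"z": -1,"rx": 0,"ry": 0,"rz": 0,"jaw": 0}
    - {"x": 0,"y": 0,"z": -3,"rx": 0,"ry": 0,"rz": 0,"jaw": 0}
    - {"x": 0,"y": -1,"z": -4,"rx": 0,"ry": 0,"rz": 0,"jaw": 0}
    - {"x": 0,"y": -3,"z": -4,"rx": 0,"ry": 0,"rz": 0,"jaw": 0}
    - {"x": 0,"y": -3,"z": -2,"rx": 0,"ry": 0,"rz": 0,"jaw": 0}

```text
clock: 23.45
tool_pos: [0.5073, -0.2322, 0.2094]
eef_rot: [0.229, 0.973, -0.0, 0.002]
contact_force: [0.1, -1.3, 0.5]
opening: 0.008
finger_force: 0.0
```

send_rows:
  motion:
    - {"x": -3,"y": -3,"z": 0,"rx": 0,"ry": 0,"rz": 0,"jaw": 0}
    - {"x": -3,"y": -3,"z": 0,"rx": 0,"ry": 0,"rz": 0,"jaw": 0}
    - {"x": -3,"y": 0,"z": 0,"rx": 0,"ry": 0,"rz": 0,"jaw": 0}
    - {"x": 0,"y": 0,"z": 0,"rx": 0,"ry": 0,"rz": 0,"jaw": 0}
    - {"x": 0,"y": 0,"z": 0,"rx": 0,"ry": 0,"rz": 0,"jaw": 0}

```text
clock: 23.95
tool_pos: [0.5598, -0.325, 0.2056]
eef_rot: [0.23, 0.973, 0.0, -0.001]
contact_force: [-0.7, 0.9, -0.4]
opening: 0.006
finger_force: 0.0
```

```bash
python3 - <<'E'
from h import *
s=snap('side','s6'); t=snap('top','t6'); w=snap('wrist','w6'); st=get_state(); print(st['clock'],st['contact_force'],st['tool_pos'])
a=cv2.imread('pics/w6.png')[:280]; b=cv2.imread('pics/s6.png')[140:280,180:340]
c=cv2.imread('pics/t6.png')[90:220,240:400]
f=lambda i:cv2.resize(i,(400,300),interpolation=cv2.INTER_CUBIC)
cv2.imwrite('pics/c6.png',np.vstack([np.hstack([f(b),f(c)]),cv2.resize(a,(800,300))]))
E
```

```text
24.1 [0.24061806 0.54065009 0.57279103] [ 0.5595741  -0.32446919  0.20583804]
```

View pics/c6.png

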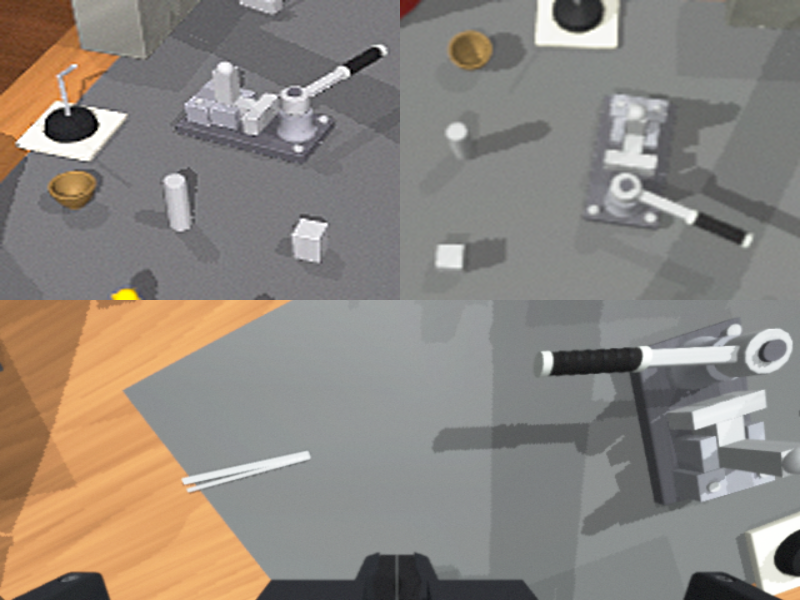

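The stake stands upright in the pocket with the jaw against it. The wrench is swung round and free. The round stake, block and cup are still standing where they were, and the arm is clear, so I'm handing in.

```bash
python3 -c "
from plant import *
print(finish_job())"
```

```text
the job is handed in; nothing more can be done
None
```

The job is handed in at about 24 s (the limit is 61 s): the stake stands foot-down in the vise pocket, and the wrench was swung clockwise to its break-over and let go with the vise tight. I judged the click by feel: the push peaked near 9 N, then dropped 11% over about 3 mm, which is roughly 0.03 rad past the peak and well short of the 0.13 limit. The other two stakes and the cup were left standing.

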